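Set the suction damper to its mark and start the extractor

TASK

Open the damper of the dust-suction dish: with the fingertips, push the upright grip of its lever round until the pointer stands on the one long, broad mark of the scale, and leave it there. Only when it stands there, press the start button on the grey switch box fully down and let it come up again. Only push, gently: do not grip the lever, do not turn the scale, and leave the jar, the foam pieces and the tools where they are.

Things in the scene. Friction and masses are not known exactly. Their poses are not given: they have to be found in the camera images.
- ring (a joint): turning angle of the dark damper ring with its lever, rad. 0 = closed stop (lever towards the robot's left), grows counter-clockwise seen from above (the lever sweeps past the robot's side to the robot's right), 2.1 = open stop. It turns with light friction (about 2 N at the upright grip) and stays where it is left
- centre (a point): the ring's vertical turning axis, at the top of the dish's round grille (120 mm across, 50 mm above the table). The dish is fixed to the table: flange 320 mm across and 8 mm high, flat scale disc 286 mm across with its top 12 mm above the table, ring 168 mm across from 18 to 34 mm above the table
- handle (a point): top centre of the lever's upright round grip: a plain black post 16 mm thick, standing 110 mm from the turning axis; the post is free from 30 to 86 mm above the table, and its foot is a flat arm 16 mm wide running in to the ring
- pointer (a point): tip of the lever's small pointer, 128 mm from the turning axis on the same radius as the post, 24 mm above the table, just over the scale
- mark (a point): point on the one long, broad black mark of the scale (34 mm long, 8 mm wide, radial; the 29 other marks are 11 mm long and thin), 128 mm from the turning axis, on the scale's flat top 12 mm above the table; it lies at the same radius as the pointer's tip. The scale is stiff and stays put
- start_top (a point): centre of the top face of the round black start button (34 mm across), on a grey box 90 x 80 x 40 mm that is fixed to the table, left or right of the dish; pressed straight down
- start (a joint): travel of the start button, m: 0 = up, 0.006 = fully down (about 5 N); it springs back
- jar: loose closed glass jar, 68 mm across, 62 mm tall, on the other side of the dish from the switch box; origin at the centre of its underside. Leave alone
- dome: loose cream foam dome, 68 mm across, 45 mm tall, near the dish on the robot's side; origin at the centre of its underside. Leave alone
- wedge: loose cream foam wedge, 55 x 36 x 35 mm tall, near the dish on the robot's side; origin at the centre of its underside. Leave alone
- cone: loose cream foam cone, 80 mm across, 70 mm tall, left of the dish; origin at the centre of its underside. Leave alone
- sander: loose cork sanding block with a wooden grip, 105 x 62 x 38 mm tall, right of the dish; origin at the centre of its underside. Leave alone
- spatula: loose spatula lying on the table at the left; origin at its middle, on the table. Leave alone
- offcut: loose cream foam block, 85 x 50 x 30 mm tall, at the right near the robot; origin at the centre of its underside. Leave alone
Not all that is in view belongs to the job. Leave any yellow look-alike of the part that bears start_top alone.

How it is judged:
By the outcome, as a careful person would: the job done as asked, in the order asked, and still so for the second after the job is handed in, with the robot touching nothing.
It also fails if it takes over 54 s, if anything falls off the work surface, if the arm or the gripper's body presses on something with over 40 N, if the wrist force passes 120 N, or if a joint passes its speed limit or range.

ROBOT

A 6-joint arm with a two-finger parallel gripper is mounted at the origin on the work surface. World frame = base frame: x ahead of the robot, y to its left, z up, the work surface at z = 0. Lengths are in m, angles in rad, forces in N, time in s.
With the tool pointing down it reaches from about 0.35 to 0.775 m from the base axis. Payload 5.5 kg.
Tool frame: the origin (TCP) lies on the mounting face of the last link; the fingertips stand 173 mm ahead of it and the grasp point (between the pads) lies 155 mm ahead of it; z points along the fingers, y is the direction in which the jaws open and shut (so a half turn about z gives the same grasp; the last joint's range is limited). The gripper opens to 85 mm and grips with 20 to 120 N. Pads are 22 mm wide; open, the fingers measure 114 mm over their backs; the gripper's body (76 mm by 85 mm) begins 54 mm behind the grasp point. The pads swing forward as they close: fully open they stand 13 mm farther back than shut.
Start: joints at [0.983, 0.313, 0.046, 1.304, 0, 1.431], TCP at [0.249, 0.518, 0.405] pointing down, gripper open.
Joint ranges: [-2.76, 2.76], [-0.86, 1.69], [-1.03, 1.26], [-2.2, 2.34], [-1.47, 1.5], [-3.14, 3.14]. Speed limits (rad/s): [2.57, 2.57, 3.14, 3.14, 3.14, 3.14].

INTERFACE

Orientations are given as a unit quaternion [w, x, y, z].
In Python, from workcell import * gives the robot as it stands. The module is installed in compiled form; this text tells all that it offers.
- The arm moves only by the shell command python3 -m crank 'ROWS' [FORCE]. ROWS is JSON, a list of rows, each a list of 7 numbers: the shift along the tool's x, y, z in mm, then the turn, a rotation vector about the tool's x, y, z in degrees, then the opening, from 0 (shut) to 1 (fully open). A call has exactly 8 rows; each row shifts and turns the commanded pose from where the row before left it, along the tool's axes as they then stand; what a row does not reach is not made up. A row lasts 1/8 s, in which the tool goes at most 62.5 mm and 10.7 degrees, less where a joint would pass 70% of its speed; a pose out of reach is approached as far as the arm can. A call with a gripper value outside its range is refused whole. The fingers move at their own pace and stop on an object; FORCE is the grip in N (left out, the last holds). Time passes only in rows, so rows that do not move let the fingers close, or fill a call up. It gives the time, the measured TCP pose, the force and the opening at its end, in the units of the state.
- get_state(): the state, without advancing time (a new reading comes with each control period).
- read_camera(name): name is "scene" or "top" or "wrist"; returns the picture (400x640x3 uint8, blue, green, red); there is no depth.
- calibration(name): a dict with "fx", "fy", "cx", "cy" (pixels), "extrinsics" (4x4, takes a point from world to camera coordinates). Camera axes: x right, y down, z forward; pixel columns grow to the right and rows downward; lengths in m; the calibration is good to about 2 mm. A picture is of the moment at which its call begins: read the wrist's pose just before it. calibration takes no time and is no camera call; for the wrist camera it gives the pose at the moment of the call.
- hand_in(): hands the job in, once; it reports no verdict.
The state is a dict: "clock": time; "joint_pos": joint angles; "qvel": joint speeds; "tau": joint torques, N m; "tcp_pos": TCP position; "orientation": TCP orientation; "wrist_force": force on the tool from outside, world axes, zero at the start; "ft_torque": the same for the moment, N m; "finger_gap": finger opening in m.
Only numpy, scipy, OpenCV 4.12 (cv2) and the standard library are available. Lean on these libraries where they do the work, as an engineer would, in place of code of your own. Each camera call takes 0.05 s, during which the arm holds its last target.

## Working session

There is one attempt and no reset: what is moved stays moved. The work goes in short steps, Python scripts to look and compute and a shell command to move; the robot and the scene stay as the last step left them, time stands still between calls to the robot, and variables do not carry over. Pictures are saved under pics/ and viewed, and the job is handed in when it is done.

```bash
mkdir -p pics; python3 - <<'E'
from workcell import *
import cv2
s=get_state(); print({k:s[k] for k in s})
for n in ["scene","top","wrist"]:
    c=calibration(n); print(n,c)
    cv2.imwrite(f"pics/{n}0.png",read_camera(n))
E
```

```text
{'clock': 0.0, 'joint_pos': array([9.83390398e-01, 3.14008899e-01, 4.49745706e-02, 1.30361302e+00,
       2.90419808e-05, 1.43121449e+00]), 'qvel': array([ 0.00126226,  0.00085488,  0.00113169,  0.00195761,  0.00090161,
       -0.00054905]), 'tau': array([-1.33850644e-03, -4.80631614e+01,  2.98532706e+01,  1.94873207e-02,
       -3.25799529e-04, -7.95342032e-06]), 'tcp_pos': array([0.24886168, 0.51813346, 0.40380195]), 'orientation': array([-3.42630898e-04,  2.22045615e-01,  9.75035839e-01, -8.59877382e-04]), 'wrist_force': array([-0.65701224, -0.849555  , -0.17652648]), 'ft_torque': array([-0.03807104, -0.00942377,  0.07826202]), 'finger_gap': 0.08547851345969498}
scene {'fx': 436.7314373244738, 'fy': 436.7314373244738, 'cx': 322.19707594325115, 'cy': 203.83700135011637, 'extrinsics': array([[ 0.30945727,  0.95085738, -0.01031732, -0.14084361],
       [ 0.52560401, -0.18007994, -0.83145152, -0.17411977],
       [-0.79244976,  0.2518759 , -0.5555015 ,  1.50556695],
       [ 0.        ,  0.        ,  0.        ,  1.        ]])}
top {'fx': 388.87005166320273, 'fy': 388.87005166320273, 'cx': 319.2517332699108, 'cy': 199.27051577814302, 'extrinsics': array([[-0.02975813, -0.9995086 , -0.00984979, -0.00972655],
       [-0.99820422,  0.03022894, -0.05171599,  0.47297432],
       [ 0.05198833,  0.00829313, -0.99861326,  1.27846964],
       [ 0.        ,  0.        ,  0.        ,  1.        ]])}
wrist {'fx': 359.7605732101214, 'fy': 359.7605732101214, 'cx': 313.4900063155878, 'cy': 204.2818693035485, 'extrinsics': array([[ 4.33180234e-01,  9.01307256e-01, -3.40971389e-04,
        -5.75234315e-01],
       [ 8.57798343e-01, -4.12153094e-01,  3.07102311e-01,
        -3.91707123e-02],
       [ 2.76653009e-01, -1.33323136e-01, -9.51676444e-01,
         3.79247040e-01],
       [ 0.00000000e+00,  0.00000000e+00,  0.00000000e+00,
         1.00000000e+00]])}
```

View pics/top0.png

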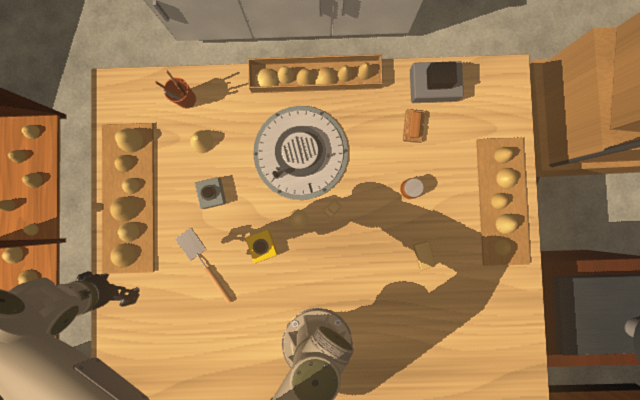

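View pics/scene0.png

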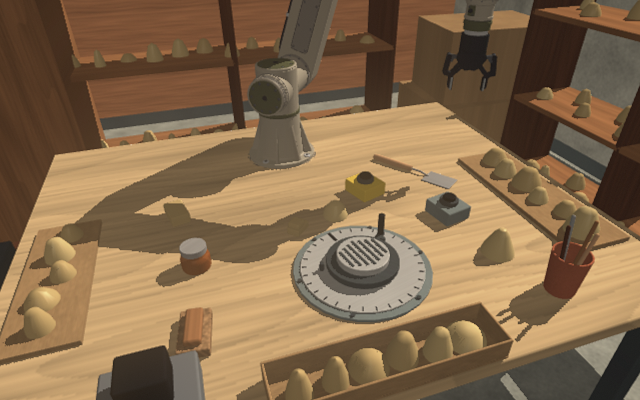

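View pics/wrist0.png

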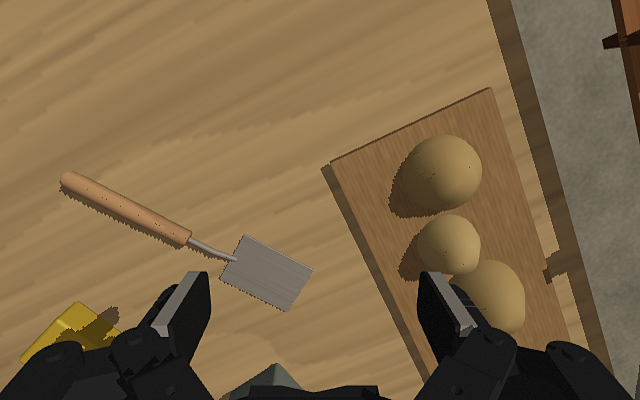

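```bash
python3 - <<'E'
import cv2
t=cv2.imread("pics/top0.png"); s=cv2.imread("pics/scene0.png")
cv2.imwrite("pics/topc.png",cv2.resize(t[95:270,180:400],None,fx=3.4,fy=3.4,interpolation=cv2.INTER_CUBIC))
cv2.imwrite("pics/scenec.png",cv2.resize(s[150:330,280:500],None,fx=3.3,fy=3.3,interpolation=cv2.INTER_CUBIC))
E
```

```text
(no output)
```

View pics/topc.png

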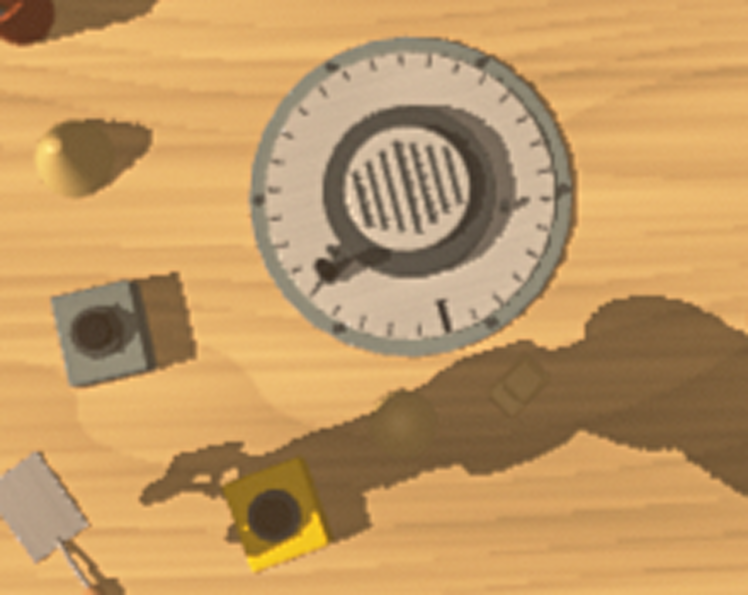

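View pics/scenec.png

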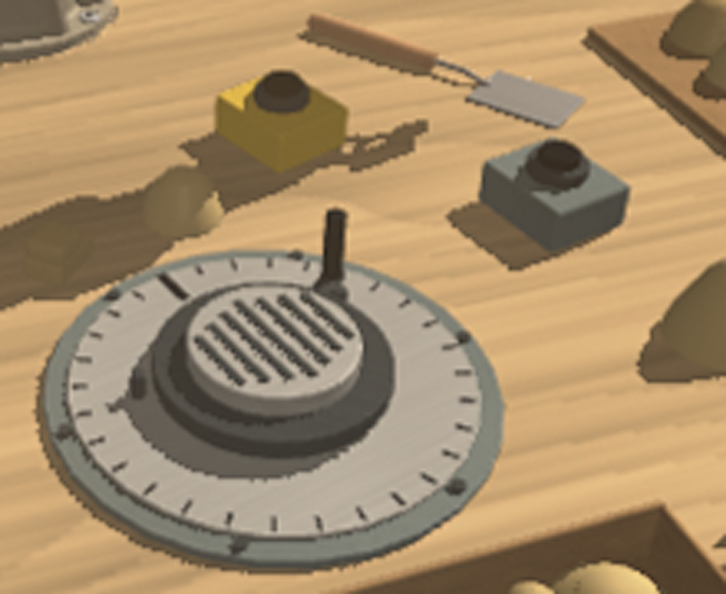

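```bash
cat > h.py <<'E'
import numpy as np, cv2
from workcell import *
def ray(cal,u,v):
    E=np.array(cal["extrinsics"]);R=E[:3,:3];t=E[:3,3]
    d=R.T@np.array([(u-cal["cx"])/cal["fx"],(v-cal["cy"])/cal["fy"],1.]);return -R.T@t,d
def onz(cal,u,v,z):
    o,d=ray(cal,u,v);return o+d*(z-o[2])/d[2]
def proj(cal,p):
    E=np.array(cal["extrinsics"]);q=E[:3,:3]@np.asarray(p)+E[:3,3]
    return np.array([cal["fx"]*q[0]/q[2]+cal["cx"],cal["fy"]*q[1]/q[2]+cal["cy"]])
E
python3 - <<'E'
from h import *
for n,roi,(cu,cv_) in (("top",(95,240,235,365),(301,152)),("scene",(210,330,280,445),(362,255))):
    im=cv2.imread(f"pics/{n}0.png");cal=calibration(n)
    hsv=cv2.cvtColor(im,cv2.COLOR_BGR2HSV)
    r0,r1,c0,c1=roi
    # non-wood: low saturation
    m=np.zeros(im.shape[:2],np.uint8); m[r0:r1,c0:c1]=(hsv[r0:r1,c0:c1,1]<75)*255
    m=cv2.morphologyEx(m,cv2.MORPH_OPEN,np.ones((3,3)))
    cs,_=cv2.findContours(m,cv2.RETR_EXTERNAL,cv2.CHAIN_APPROX_NONE)
    c=max(cs,key=cv2.contourArea); h=cv2.convexHull(c)
    P=np.array([onz(cal,*p[0],0.008)[:2] for p in c])
    from scipy.optimize import least_squares
    f=least_squares(lambda x:np.hypot(P[:,0]-x[0],P[:,1]-x[1])-x[2],[*P.mean(0),.16],loss="soft_l1",f_scale=.002)
    print(n,"flange c,r",f.x, np.abs(f.fun).mean())
    # grille: brightest near centre
    v=hsv[...,2].astype(int)
    print("center px",proj(cal,[f.x[0],f.x[1],.05]), "z012", proj(cal,[f.x[0],f.x[1],.012]))
for n,(u0,u1,v0,v1) in {"top":(290,330,175,200)}.items():
    im=cv2.imread(f"pics/{n}0.png");g=cv2.cvtColor(im,cv2.COLOR_BGR2GRAY)
    print(g[180:196,303:320])
    print("lever");print(g[160:186,268:292])
E
```

```text
top flange c,r [0.63313292 0.035105   0.15644182] 0.0008054101917340002
center px [299.48142909 149.7901565 ] z012 [300.170654   151.82283405]
scene flange c,r [0.63507661 0.03713809 0.15947116] 0.001579429163305612
center px [362.36114007 253.29428608] z012 [361.68789741 265.98557355]
[[190 190 191 191 191 189 189 188 187 187 187 188 190 190 190 190 189]
 [190 187 188 188 190 187 190 189 191 191 190 190 191 188 187 188 188]
 [187 187 189 190 188 182 178 173 178 189 189 188 188 188 188 187 189]
 [186 189 191 190 181 137 100  98 152 186 186 188 187 189 189 191 192]
 [188 188 186 187 177 124  58  98 177 193 189 191 191 191 192 190 190]
 [185 186 187 188 191 167  67  75 147 193 193 190 188 188 186 178 181]
 [184 185 185 187 191 175  88  67 136 192 192 187 190 191 182 153 142]
 [187 189 187 189 189 178 115  55 111 188 194 189 189 192 191 173 137]
 [186 187 189 186 187 185 145  58  88 159 191 192 189 194 196 179 144]
 [179 186 188 188 191 193 173  79  71 138 196 194 195 196 197 193 178]
 [153 186 188 187 187 192 178 106  60 125 199 198 193 185 183 175 131]
 [123 188 190 189 191 194 185 12
[... 2256 characters left out ...]
92 192 188 156 112 159 193 193 192 193 194 192 190 191 191 190 190
  191 189 189 188 188 189]
 [172 191 191 167 116 144 192 195 193 193 192 190 192 192 192 190 191 190
  188 186 188 188 188 193]
 [150 176 181 145 144 190 195 194 191 191 194 192 193 191 191 189 189 189
  190 190 193 192 192 192]
 [140 149 165 162 188 196 196 193 193 191 191 191 190 190 191 190 191 193
  193 193 191 191 192 191]
 [138 141 151 171 188 196 197 193 193 190 191 192 194 194 195 193 194 194
  193 192 192 191 190 191]
 [138 139 141 149 171 190 198 194 194 195 190 178 188 195 194 193 192 192
  193 192 191 190 189 191]
 [138 140 140 138 148 174 194 195 199 195 165 124 174 194 195 195 193 192
  192 193 190 191 189 189]]
```

```bash
python3 - <<'E'
from h import *
T=calibration("top");S=calibration("scene")
print("cams",ray(T,320,200)[0],ray(S,320,200)[0])
im=cv2.imread("pics/scene0.png");g=cv2.cvtColor(im,cv2.COLOR_BGR2GRAY)
print(g[208:244,370:396:1])
C=np.array([.634,.036])
def rep(n,p):
    d=p[:2]-C; print(n,p.round(4),"r",np.hypot(*d).round(4),"ang from +y ccw deg",(np.degrees(np.arctan2(d[1],d[0]))-90).round(1)%360)
for uv in ((274,172.5),(275,173),(276,174)): rep("post .086",onz(T,*uv,.086))
for uv in ((272.5,178.5),(272,180),(271.2,181.5)): rep("ptr .024",onz(T,*uv,.024)); rep("  as mark",onz(T,*uv,.012))
for uv in ((309,182.8),(309.6,184.5),(310,187),(310.8,190),(311.2,191.5)): rep("mark",onz(T,*uv,.012))
for uv in ((382,214),(382,213)): rep("post S .086",onz(S,*uv,.086))
for uv in ((332.5,237)),: rep("mark S",onz(S,*uv,.012))
E
```

```text
cams [ 0.40537002 -0.0346218   1.30106126] [ 1.3281893  -0.27664932  0.69011942]
[[155 155 155 155 154 155 155 157 158 159 159 161 162 162 163 161 162 163
  164 165 165 166 167 169 170 173]
 [161 164 164 161 161 165 162 161 163 162 160 160 160 161 161 162 163 164
  167 167 169 169 170 172 173 174]
 [173 175 175 173 172 173 172 170 171 170 169 169 166 165 164 165 166 167
  169 170 171 171 172 173 174 174]
 [175 175 175 174 175 176 175 176 178 179 181 183 181 180 177 177 173 172
  170 170 171 171 172 174 175 175]
 [173 174 175 177 179 180 181 182 184 188 184 164 173 192 187 185 183 181
  175 170 171 172 173 174 174 176]
 [179 180 182 182 183 185 185 187 176 134 114  95 104 127 160 192 188 186
  184 181 178 173 174 174 176 176]
 [183 184 184 183 183 184 185 190 168  62  47  49  49  58 102 160 190 188
  189 189 187 183 180 177 174 174]
 [183 183 182 184 185 185 186 182 142  42  52  55  56  54  74 143 194 190
  191 190 189 187 185 183 179 176]
 [184 184 185 185 185 186 188 181 129  43  51  53  53  50  88 161 194 189
  188 187 185 182 181 179 178 176]
 [185 185 185 187 188 188 191 184 132 
[... 3361 characters left out ...]
w deg 44.1
ptr .024 [0.5354 0.1328 0.024 ] r 0.1382 ang from +y ccw deg 45.6
  as mark [0.5366 0.1343 0.012 ] r 0.1384 ang from +y ccw deg 44.7
mark [0.5284 0.0086 0.012 ] r 0.1091 ang from +y ccw deg 104.6
mark [0.5226 0.0067 0.012 ] r 0.1152 ang from +y ccw deg 104.69999999999999
mark [0.5143 0.0056 0.012 ] r 0.1235 ang from +y ccw deg 104.19999999999999
mark [0.5042 0.0032 0.012 ] r 0.1339 ang from +y ccw deg 104.19999999999999
mark [0.4991 0.0021 0.012 ] r 0.1391 ang from +y ccw deg 104.1
post S .086 [0.5547 0.1195 0.086 ] r 0.1152 ang from +y ccw deg 43.5
post S .086 [0.5508 0.1213 0.086 ] r 0.1191 ang from +y ccw deg 44.3
mark S [0.5116 0.0089 0.012 ] r 0.1253 ang from +y ccw deg 102.5
```

Candidates for the button: the grey box at about (210,192) px and the yellow box at about (261,246) px in the top view. The job is on the grey one, and the enlarged crop confirms it (blue-grey box, black button). The long broad mark is at about (310,187) px in the top view, and the lever post is at about (275,173) px.

The lever is at about 45° and the mark at about 104°. I will move to a point behind the post with the gripper shut.

```bash
python3 -m crank '[[-40,-16,0,0,0,0,0],[-40,-16,0,0,0,0,0],[-40,-16,0,0,0,0,0],[-40,-16,0,0,0,0,0],[-40,-16,0,0,0,0,0],[-40,-16,0,0,0,0,0],[-40,-16,0,0,0,0,0],[-40,-16,0,0,0,0,0]]'
python3 -m crank '[[-36,-15,0,0,0,0,0],[-36,-15,0,0,0,0,0],[-36,-15,0,0,0,0,0],[-36,-15,0,0,0,0,0],[0,0,0,0,0,-9,0],[0,0,0,0,0,-9,0],[0,0,0,0,0,-9,0],[0,0,0,0,0,-9,0]]'
python3 -m crank '[[0,0,0,0,0,-9,0],[0,0,0,0,0,-9,0],[0,0,0,0,0,-9,0],[0,0,0,0,0,-9,0],[0,0,0,0,0,0,0],[0,0,0,0,0,0,0],[0,0,0,0,0,0,0],[0,0,0,0,0,0,0]]'
python3 - <<'E'
from h import *
s=get_state();print(s)
c=calibration("wrist");print(ray(c,320,200)[0]-s["tcp_pos"])
cv2.imwrite("pics/w1.png",read_camera("wrist"));cv2.imwrite("pics/s1.png",read_camera("scene"))
import pickle;pickle.dump(c,open("w1.pkl","wb"))
E
```

```text
clock: 1.15
tcp_pos: [0.4828, 0.2632, 0.4045]
orientation: [-0.0, 0.222, 0.975, -0.0]
wrist_force: [-0.1, -0.1, -0.6]
finger_gap: 0.0004
clock: 2.15
tcp_pos: [0.5858, 0.1479, 0.4042]
orientation: [-0.0, -0.093, 0.996, 0.0]
wrist_force: [0.7, 0.6, -0.2]
finger_gap: 0.0
clock: 3.15
tcp_pos: [0.5858, 0.148, 0.4047]
orientation: [0.0, -0.393, 0.919, 0.0]
wrist_force: [-0.6, -0.4, 0.7]
finger_gap: -0.0
{'clock': 3.15, 'joint_pos': array([ 1.14567541e-01,  3.71103084e-01,  1.28473636e-01,  1.32812532e+00,
        1.00648100e-04, -6.93510316e-01]), 'qvel': array([-0.00123233, -0.00151116, -0.00101312,  0.00126473,  0.00021936,
       -0.00406873]), 'tau': array([-2.02579882e-03, -5.13243806e+01,  2.99559957e+01,  1.08079032e-03,
       -8.42480995e-05,  9.49184876e-03]), 'tcp_pos': array([0.58583258, 0.14795336, 0.40469128]), 'orientation': array([ 3.42809518e-05, -3.93135256e-01,  9.19480651e-01,  4.22985365e-05]), 'wrist_force': array([-0.56480204, -0.39238609,  0.67236571]), 'ft_torque': array([-0.03459398,  0.01450326,  0.06861779]), 'finger_gap': -3.636547241636851e-05}
[-0.05433683 -0.05665425 -0.03115971]
```

View pics/w1.png

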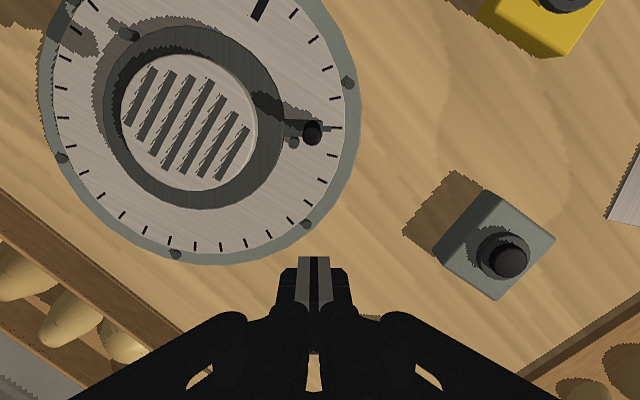

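View pics/s1.png

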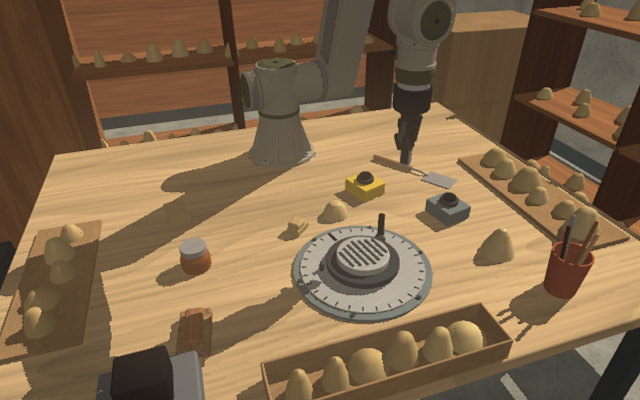

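```bash
python3 - <<'E'
from h import *
import pickle
from scipy.optimize import least_squares
c=pickle.load(open("w1.pkl","rb"));im=cv2.imread("pics/w1.png");hsv=cv2.cvtColor(im,cv2.COLOR_BGR2HSV);g=cv2.cvtColor(im,cv2.COLOR_BGR2GRAY)
# scale disc bright low-sat: outer edge of mask -> z .012 r .143
m=((hsv[...,1]<50)&(hsv[...,2]>150)).astype(np.uint8)*255
m[:, 345:]=0;m[265:]=0
m=cv2.morphologyEx(m,cv2.MORPH_CLOSE,np.ones((9,9)))
cs,_=cv2.findContours(m,cv2.RETR_EXTERNAL,cv2.CHAIN_APPROX_NONE);k=max(cs,key=cv2.contourArea)[:,0]
k=k[(k[:,1]>3)]
P=np.array([onz(c,*p,.012)[:2] for p in k])
f=least_squares(lambda x:np.hypot(P[:,0]-x[0],P[:,1]-x[1])-x[2],[.634,.036,.143],loss="soft_l1",f_scale=.001)
print("disc",f.x,np.median(np.abs(f.fun)),len(P))
C=f.x[:2]
# grille
m2=((hsv[...,1]<50)&(g>125)).astype(np.uint8)*255; m2[:]=m2
q=np.zeros_like(m2);cv2.circle(q,(188,130),72,255,-1);m2&=q
m2=cv2.morphologyEx(m2,cv2.MORPH_CLOSE,np.ones((11,11)))
cs,_=cv2.findContours(m2,cv2.RETR_EXTERNAL,cv2.CHAIN_APPROX_NONE);k=max(cs,key=cv2.contourArea)[:,0]
P=np.array([onz(c,*p,.05)[:2] for p in k])
f=least_squares(lambda x:np.hypot(P[:,0]-x[0],P[:,1]-x[1])-x[2],[.634,.036,.06],loss="soft_l1",f_scale=.001)
print("grille",f.x,np.median(np.abs(f.fun)))
def rep(n,p):
    d=p[:2]-C; print(n,p.round(4),"r",np.hypot(*d).round(4),"phi",((np.degrees(np.arctan2(d[1],d[0]))-90)%360).round(1))
# post: dark blob
def blob(x0,x1,y0,y1,th):
    b=(g[y0:y1,x0:x1]<th).astype(np.uint8);n,l,st,ce=cv2.connectedComponentsWithStats(b)
    i=1+np.argmax(st[1:,4]);return ce[i]+[x0,y0],st[i]
for th in (45,60):
  p,st=blob(295,335,112,150,th);print(p,st);rep("post.08",onz(c,*p,.08))
for uv in ((259,8),(264,1)): rep("mark",onz(c,*uv,.012))
p,st=blob(485,535,235,285,50);print(p,st);
for z in (.05,.06,.065): print("btn",onz(c,*p,z))
cr=np.hstack([cv2.resize(im[95:165,260:350],None,fx=4,fy=4),cv2.resize(im[200:305,430:565][:70*105//70],(360,280))])
cv2.imwrite("pics/w1c.png",cr)
print(np.degrees(1))
E
```

```text
disc [0.6341325 0.0391338 0.140778 ] 0.0005119081757292004 692
grille [0.63370731 0.04032753 0.05809237] 0.0009814628183893413
[309.13861386 130.47722772] [  0   7  27  26 505]
post.08 [0.5565 0.1131 0.08  ] r 0.1072 phi 46.4
[309.15879017 130.41776938] [  0   7  28  27 529]
post.08 [0.5565 0.1131 0.08  ] r 0.1072 phi 46.4
mark [0.5197 0.009  0.012 ] r 0.1183 phi 104.7
mark [0.5124 0.0083 0.012 ] r 0.1256 phi 104.2
[501.93919474 255.85784717] [   0    0   42   43 1217]
btn [0.505888   0.33600335 0.05      ]
btn [0.5066795  0.32843982 0.06      ]
btn [0.50707526 0.32465805 0.065     ]
57.29577951308232
```

View pics/w1c.png

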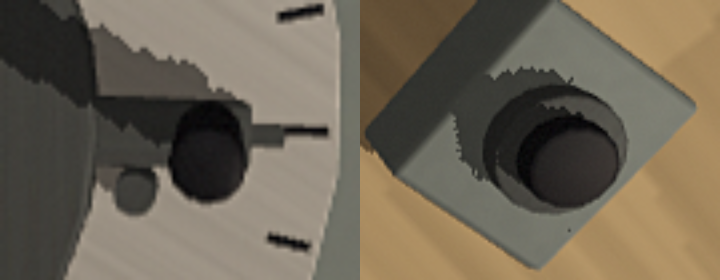

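```bash
python3 -m crank '[[0,0,30,0,0,0,0],[0,0,30,0,0,0,0],[0,0,30,0,0,0,0],[0,0,30,0,0,0,0],[0,0,25,0,0,0,0],[0,0,20,0,0,0,0],[0,0,12,0,0,0,0],[0,0,3,0,0,0,0]]'
python3 - <<'E'
from h import *
import pickle
s=get_state();print(s["tcp_pos"],s["wrist_force"])
c=calibration("wrist")
im=read_camera("wrist");cv2.imwrite("pics/w2.png",im)
pickle.dump(c,open("w2.pkl","wb"))
E
```

```text
clock: 4.25
tcp_pos: [0.5857, 0.1479, 0.2241]
orientation: [-0.0, -0.393, 0.919, 0.0]
wrist_force: [0.4, -0.2, 0.1]
finger_gap: 0.0004
[0.58569073 0.14791829 0.22413202] [ 0.39177522 -0.19785127  0.14594354]
```

View pics/w2.png

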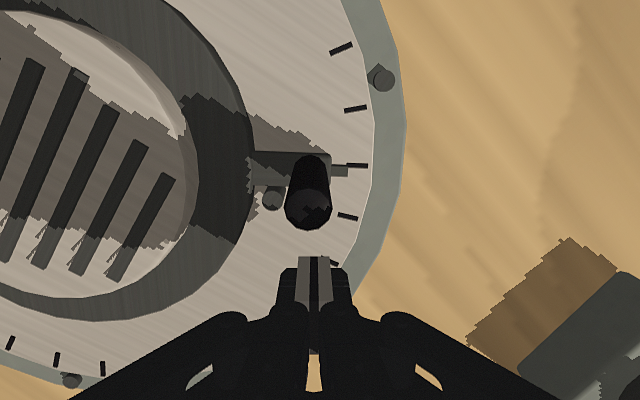

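```bash
python3 -m crank '[[10,0,0,0,0,0,0],[10,0,0,0,0,0,0],[4,0,0,0,0,0,0],[3,0,0,0,0,0,0],[2.9,0.45,0,0,0,-1.5,0],[2.9,0.45,0,0,0,-1.5,0],[2.9,0.45,0,0,0,-1.5,0],[2.9,0.45,0,0,0,-1.5,0]]'
python3 - <<'E'
from h import *
s=get_state();print(s["tcp_pos"],s["wrist_force"])
im=read_camera("wrist");cv2.imwrite("pics/w3.png",im)
E
```

```text
clock: 5.3
tcp_pos: [0.5582, 0.1208, 0.2248]
orientation: [0.0, -0.442, 0.897, -0.0]
wrist_force: [0.6, 1.5, 2.4]
finger_gap: 0.0001
[0.55823197 0.12082883 0.22483304] [0.60736937 1.45078206 2.37790933]
```

View pics/w3.png

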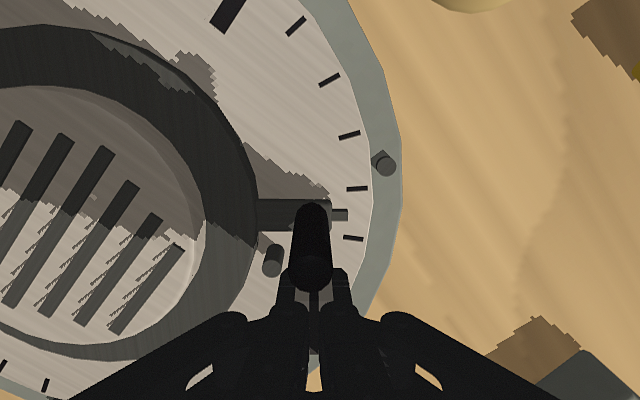

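```bash
python3 -m crank '[[5.8,0.85,0,0,0,-3,0],[5.8,0.85,0,0,0,-3,0],[5.8,0.85,0,0,0,-3,0],[5.8,0.85,0,0,0,-3,0],[5.8,0.85,0,0,0,-3,0],[5.8,0.85,0,0,0,-3,0],[5.8,0.85,0,0,0,-3,0],[5.8,0.85,0,0,0,-3,0]]'
python3 - <<'E'
from h import *
s=get_state();print(s["tcp_pos"],s["wrist_force"])
im=read_camera("wrist");cv2.imwrite("pics/w4.png",im)
E
```

```text
clock: 6.35
tcp_pos: [0.531, 0.0828, 0.2247]
orientation: [-0.0, -0.619, 0.786, 0.0]
wrist_force: [0.7, 2.1, 2.3]
finger_gap: -0.0
[0.53096762 0.08283325 0.22468941] [0.73672462 2.12129106 2.3203875 ]
```

View pics/w4.png

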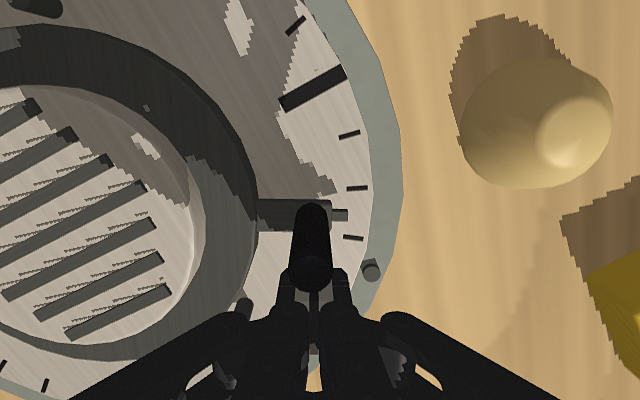

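```bash
cat >> h.py <<'E'
C=np.array([.634,.0385])
def phi(p,C=C):
    d=np.asarray(p)[:2]-C; return (np.degrees(np.arctan2(d[1],d[0]))-90)%360, np.hypot(*d)
E
python3 - <<'E'
from h import *
c=calibration("wrist");im=cv2.imread("pics/w4.png");g=cv2.cvtColor(im,cv2.COLOR_BGR2GRAY)
def rect(x0,x1,y0,y1,th):
    b=(g[y0:y1,x0:x1]<th).astype(np.uint8);n,l,st,ce=cv2.connectedComponentsWithStats(b,connectivity=4)
    i=1+np.argmax(st[1:,4]);pts=np.argwhere(l==i)[:,::-1].astype(np.float32)
    (cx,cy),wh,a=cv2.minAreaRect(pts);bx=cv2.boxPoints(((cx,cy),wh,a))+[x0,y0];return (cx+x0,cy+y0),wh,bx
m,wh,bx=rect(276,350,62,114,60);print(m,wh)
B=np.array([onz(c,*p,.012) for p in bx]);print("sides mm",[np.linalg.norm(B[i]-B[i-1])*1e3 for i in range(4)])
for C2 in (C,[.634,.0365],[.6338,.040],[.632,.0385]):
  M=onz(c,*m,.012);print("mark",M,phi(M,C2),"ptr",phi(onz(c,347,214.5,.024),C2), phi(onz(c,333,214.5,.024),C2))
print(g[196:232:2,325:352:2])
E
```

```text
(312.37024688720703, 87.95697975158691) (16.30838966369629, 71.59903717041016)
sides mm [np.float64(7.641170113716477), np.float64(33.81320743216904), np.float64(7.443958041742239), np.float64(34.201668861394054)]
mark [0.51296468 0.00620416 0.012     ] (np.float64(104.94014688507184), np.float64(0.12526998639946477)) ptr (np.float64(76.25515165057419), np.float64(0.1274446554386389)) (np.float64(76.24200146983523), np.float64(0.12044138919247334))
mark [0.51296468 0.00620416 0.012     ] (np.float64(104.05273093567399), np.float64(0.1247693317257989)) ptr (np.float64(75.38506392125248), np.float64(0.12793460385558342)) (np.float64(75.32158337691052), np.float64(0.12093263593078922))
mark [0.51296468 0.00620416 0.012     ] (np.float64(105.62551441466519), np.float64(0.12547243872676947)) ptr (np.float64(76.89156115301452), np.float64(0.12690181310998241)) (np.float64(76.91552411360371), np.float64(0.11989867915200673))
mark [0.51296468 0.00620416 0.012     ] (np.float64(105.17967370788685), np.float64(0.12333867284263715)) ptr (np.float64(76.0382094966219), np.float64(0.12550282819815
[... 432 characters left out ...]
6  78  68 154 144 144 184 185 184 180 178 179 175]
 [ 40  80  77  74  28  31  33  27  29  32  29  59 184 178]
 [  9  84  77  70  82  82  84  72  73  72  74  57 184 179]
 [ 12  87  81  64  79  78  78  77  77  79  77  64 182 181]
 [ 14  50  78  66  79  77  78  79  78  79  77  64 181 179]
 [ 11  11  79  63  77  79  77  77  77  78  78  63 181 176]
 [ 12   8  80  71  90  77  77  78  77  77  78  66 182 177]
 [ 17  12  83  91 191 190 191 192 191 186 188 185 180 179]
 [ 13  13  85  85 183 181 180 181 183 178 178 179 180 179]
 [ 17  10  84  85 180 181 181 181 182 182 177 177 180 180]
 [ 15  17  83 109 178 180 181 181 181 184 179 177 179 181]
 [ 18  14  60 194 179 178 181 181 181 183 183 178 178 181]]
```

```bash
python3 -m crank '[[6.25,0.9,0,0,0,-3.25,0],[6.25,0.9,0,0,0,-3.25,0],[6.25,0.9,0,0,0,-3.25,0],[6.25,0.9,0,0,0,-3.25,0],[6.25,0.9,0,0,0,-3.25,0],[6.25,0.9,0,0,0,-3.25,0],[5.8,0.85,0,0,0,-3,0],[3.85,0.6,0,0,0,-2,0]]'
python3 - <<'E'
from h import *
s=get_state();print(s["tcp_pos"],s["wrist_force"])
im=read_camera("wrist");cv2.imwrite("pics/w5.png",im)
cv2.imwrite("pics/w5c.png",cv2.resize(im[150:270,250:410],None,fx=4,fy=4))
E
```

```text
clock: 7.4
tcp_pos: [0.5215, 0.0365, 0.2244]
orientation: [0.0, 0.771, -0.637, -0.001]
wrist_force: [0.3, 2.3, 2.8]
finger_gap: -0.0
[0.52145003 0.03652766 0.224449  ] [0.27198182 2.32924501 2.79680764]
```

View pics/w5c.png

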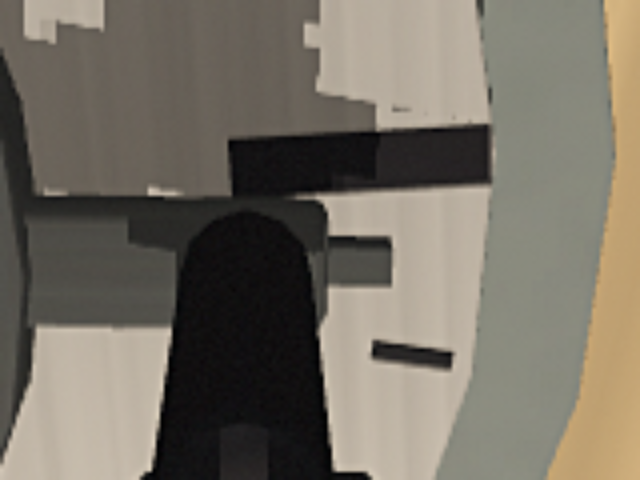

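```bash
cat > meas.py <<'E'
from h import *
def run(fn,c,mbox):
    im=cv2.imread(fn);g=cv2.cvtColor(im,cv2.COLOR_BGR2GRAY)
    x0,x1,y0,y1=mbox
    b=(g[y0:y1,x0:x1]<62).astype(np.uint8);n,l,st,ce=cv2.connectedComponentsWithStats(b,connectivity=4)
    i=1+np.argmax(st[1:,4]);pts=np.argwhere(l==i)[:,::-1].astype(np.float32)
    r=cv2.minAreaRect(pts);m=(r[0][0]+x0,r[0][1]+y0)
    M=onz(c,*m,.012);print("mark px",m,r[1],"world",M.round(4),phi(M))
    return phi(M)[0]
E
python3 - <<'E'
from meas import *
c=calibration("wrist")
a=run("pics/w5.png",c,(300,373,180,199))
p=onz(c,347.5,215.5,.024);print("ptr",p,phi(p),"to go",a-phi(p)[0])
E
```

```text
mark px (339.26761627197266, 189.66559886932373) (14.670050621032715, 64.8204574584961) world [0.5136 0.0066 0.012 ] (np.float64(104.81758434915255), np.float64(0.12459081962328346))
ptr [0.50821483 0.01582431 0.024     ] (np.float64(100.21913342119774), np.float64(0.1278127385544834)) to go 4.598450927954815
```

```bash
python3 -m crank '[[1.55,0.25,0,0,0,-0.8,0],[1.55,0.25,0,0,0,-0.8,0],[1.55,0.25,0,0,0,-0.8,0],[1.55,0.25,0,0,0,-0.8,0],[1.55,0.25,0,0,0,-0.8,0],[0.9,0.15,0,0,0,-0.5,0],[0,0,0,0,0,0,0],[0,0,0,0,0,0,0]]'
python3 - <<'E'
from meas import *
c=calibration("wrist");s=get_state();print(s["tcp_pos"],s["wrist_force"])
im=read_camera("wrist");cv2.imwrite("pics/w6.png",im)
cv2.imwrite("pics/w6c.png",cv2.resize(im[150:270,250:410],None,fx=4,fy=4))
import pickle;pickle.dump(c,open("w6.pkl","wb"))
E
```

```text
clock: 8.45
tcp_pos: [0.5226, 0.0279, 0.2247]
orientation: [-0.0, 0.795, -0.606, 0.0]
wrist_force: [-0.9, 1.1, -1.2]
finger_gap: -0.0001
[0.52262521 0.02785545 0.22473396] [-0.93564692  1.14036047 -1.19236841]
```

View pics/w6c.png

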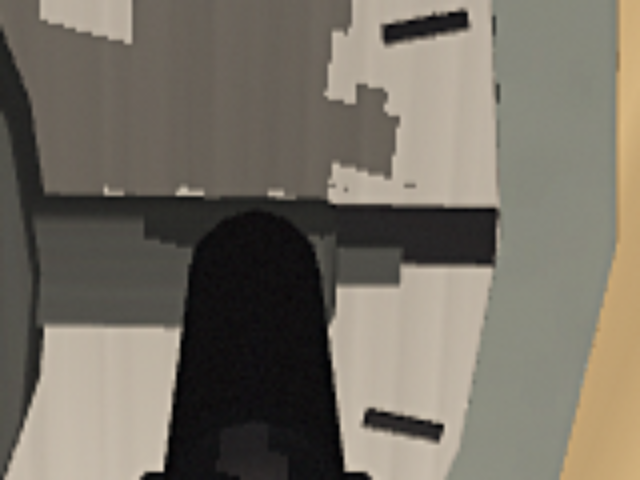

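```bash
python3 - <<'E'
from meas import *
import pickle
c=pickle.load(open("w6.pkl","rb"))
im=cv2.imread("pics/w6.png");g=cv2.cvtColor(im,cv2.COLOR_BGR2GRAY)
print(g[198:224,[340,344,347,349,352,356,360,364,368,372]])
for u,v in ((370,208.8),(360,208.6)): 
    M=onz(c,u,v,.012);print(M,phi(M))
for v in (211.5,216.5,221): 
    p=onz(c,349,v,.024);print(v,p,phi(p))
print(proj(c,[.5143,.0056,.012]))
E
```

```text
[[180 176 176 176 173 176 179 174 179 178]
 [185 181 181 180 175 180 183 176 182 180]
 [183 180 179 180 174 178 181 177 183 180]
 [ 41  43  39  94  91  94  94 139 145 142]
 [ 29  28  22  19  18  18  14   8   9   0]
 [ 35  37  36  33  35  35  34  32  33  31]
 [ 38  39  39  37  38  37  37  38  35  35]
 [ 38  38  37  37  38  37  38  37  38  35]
 [ 38  38  38  39  35  38  37  36  37  33]
 [ 38  37  40  36  36  34  37  38  37  32]
 [ 40  38  39  37  38  41  37  36  39  33]
 [ 37  36  37  40  40  36  40  36  38  34]
 [ 34  36  33  34  37  39  37  36  37  32]
 [ 42  43  45  44  39  38  39  37  37  33]
 [ 73  74  73  75  38  38  36  39  37  32]
 [ 80  79  81  84  37  36  38  37  37  32]
 [ 78  79  78  81  30  34  35  35  33  30]
 [ 78  79  80  76  58  39  39  38  41  20]
 [ 79  77  77  70 139 118 121 117 121 103]
 [ 78  80  77  69 184 190 196 189 193 196]
 [ 78  77  75  66 177 181 184 179 182 184]
 [ 74  75  74  63 175 179 181 177 179 178]
 [ 78  78  77  68 174 178 183 177 180 170]
 [133 129 130 123 175 179 182 177 180 158]
 [190 186 188 184 175 178 182 178 180 125]
 [182 178 179 178 175 179 182 178 179 137]]
[0.49853834 0.00368918 0.012     ] (np.float64(104.41197561750195), np.float64(0.13986298164393016))
[0.50371246 0.00499086 0.012     ] (np.float64(104.42350972087789), np.float64(0.1345277102989547))
211.5 [0.51119591 0.00440365 0.024     ] (np.float64(105.51722274701726), np.float64(0.12744962100928092))
216.5 [0.51041628 0.00694148 0.024     ] (np.float64(104.32499629752547), np.float64(0.12754950352228034))
221 [0.50970848 0.00924549 0.024     ] (np.float64(103.24464571961335), np.float64(0.12768793073830315))
[340.63293586 204.6556057 ]
```

```bash
python3 -m crank '[[-3,0,0,0,0,0,0],[-8,0,0,0,0,0,0],[-12,0,0,0,0,0,0],[-15,0,0,0,0,0,0],[0,0,-20,0,0,0,0],[0,0,-30,0,0,0,0],[0,0,-30,0,0,0,0],[0,0,-30,0,0,0,0]]'
python3 - <<'E'
from meas import *
c=calibration("wrist");s=get_state();print(s["tcp_pos"],s["wrist_force"])
im=read_camera("wrist");cv2.imwrite("pics/w7.png",im)
import pickle;pickle.dump(c,open("w7.pkl","wb"))
E
```

```text
clock: 9.5
tcp_pos: [0.512, 0.0655, 0.3357]
orientation: [-0.0, 0.795, -0.606, -0.0]
wrist_force: [0.6, -0.0, -0.6]
finger_gap: 0.0003
[0.51201479 0.06552218 0.33566399] [ 0.63468189 -0.03465778 -0.58605521]
```

View pics/w7.png

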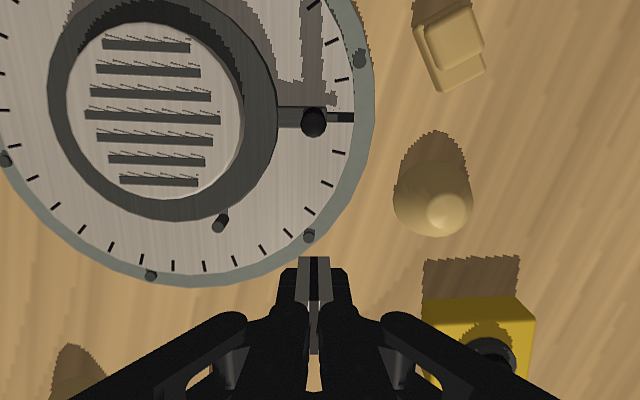

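```bash
python3 - <<'E'
from meas import *
import pickle
c=pickle.load(open("w7.pkl","rb"))
im=cv2.imread("pics/w7.png");g=cv2.cvtColor(im,cv2.COLOR_BGR2GRAY)
print(g[104:130,[326,328,330,332,334,337,340,344,348,352]])
cv2.imwrite("pics/w7c.png",cv2.resize(im[80:160,270:380],None,fx=6,fy=6,interpolation=cv2.INTER_NEAREST))
t=read_camera("top");cv2.imwrite("pics/top7.png",t);cv2.imwrite("pics/top7c.png",cv2.resize(t[100:260,180:370],None,fx=3.5,fy=3.5))
E
```

```text
[[105  99  74  83  84 160 148 153 151 153]
 [167 156  94 107  78 156 147 153 150 154]
 [161 148 153 165  99 153 148 154 150 153]
 [121 148 147 157 158 152 149 154 150 153]
 [ 54 148 146 154 151 152 151 153 150 154]
 [ 31 150 148 156 153 152 150 155 150 154]
 [ 36 155 152 160 158 156 152 159 154 156]
 [ 40 144 144 158 155 154 150 155 152 154]
 [ 45   7   4   3   2  29  37  45  55  78]
 [ 47  24  25  24  24  21  21  18  16  15]
 [ 46  53  49  49  49  39  25  24  28  23]
 [ 44  68  64  65  66  52  28  26  26  21]
 [ 44  63  62  63  63  49  27  28  26  22]
 [ 45  64  63  63  64  48  24  26  28  21]
 [ 48  63  64  63  63  47  25  24  26  23]
 [ 46  63  63  63  62  42  26  27  28  23]
 [ 47  56  56  57  56  35  21  23  21  19]
 [ 47  49  43  42  37  38  31  25  24  15]
 [ 73 117 106 110 102 105  99  94  90  85]
 [ 53 154 157 160 158 161 159 167 163 165]
 [ 49 149 151 153 149 151 149 156 152 156]
 [ 57 147 149 151 148 150 148 153 150 156]
 [108 146 149 150 148 149 148 155 150 156]
 [156 144 149 151 149 148 147 155 150 156]
 [163 145 150 151 149 150 148 153 150 155]
 [159 143 151 151 147 149 148 154 150 151]]
```

View pics/w7c.png

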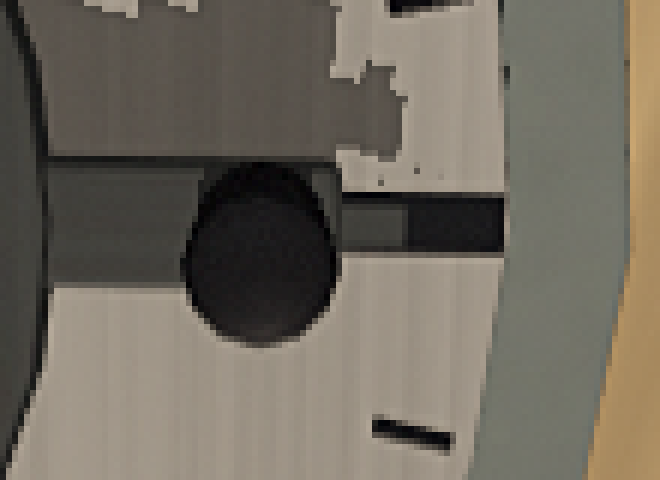

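View pics/top7c.png

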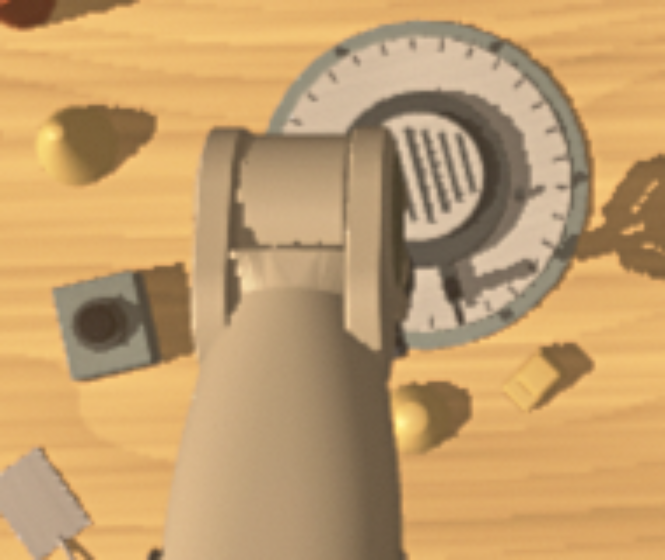

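```bash
python3 - <<'E'
from meas import *
import pickle
c=pickle.load(open("w7.pkl","rb"))
for u,v,z in ((333,117.2,.024),(344,116.9,.012),(350,116.9,.012)): print(phi(onz(c,u,v,z)))
S=calibration("scene");T=calibration("top")
s=cv2.imread("pics/scene0.png");t=cv2.imread("pics/top0.png");w=cv2.imread("pics/w1.png")
cr=[cv2.resize(a,(260,260),interpolation=cv2.INTER_NEAREST) for a in (s[180:230,422:472],t[172:212,190:230],w[220:300,460:540])]
cv2.imwrite("pics/btn.png",np.hstack(cr))
E
```

```text
(np.float64(104.60959403550208), np.float64(0.1248601231668151))
(np.float64(104.36217572957565), np.float64(0.13421720492047706))
(np.float64(104.39710513852839), np.float64(0.13897082207283237))
```

View pics/btn.png

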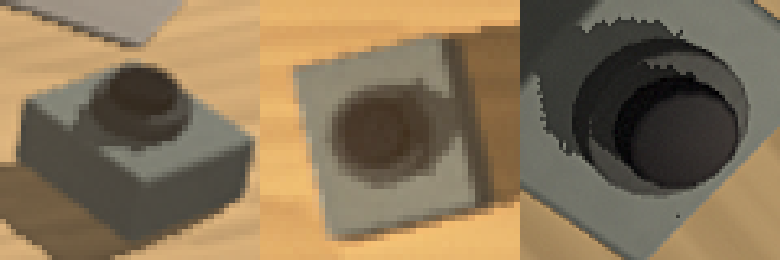

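```bash
python3 - <<'E'
from meas import *
import pickle
c=pickle.load(open("w1.pkl","rb"));S=calibration("scene");T=calibration("top")
R=[ray(c,510.8,261.8),ray(S,449.5,196.9),ray(T,208.5,192)]
def tri(R):
    A=np.zeros((3,3));b=np.zeros(3)
    for o,d in R:
        d=d/np.linalg.norm(d);P=np.eye(3)-np.outer(d,d);A+=P;b+=P@o
    x=np.linalg.solve(A,b);return x,[np.linalg.norm(np.cross(d/np.linalg.norm(d),x-o)) for o,d in R]
for k in ([0,1],[0,2],[1,2],[0,1,2]): print(k,tri([R[i] for i in k]))
x=tri(R)[0];E=np.array(c["extrinsics"]);print("depth",(E[:3,:3]@x+E[:3,3])[2])
for z in (.055,.06,.065,.07): print(z,onz(c,510.8,261.8,z)[:2],onz(S,449.5,196.9,z)[:2],onz(T,208.5,192,z)[:2])
s=get_state();print(s["tcp_pos"],s["joint_pos"])
E
```

```text
[0, 1] (array([0.50389873, 0.34078115, 0.05782086]), [np.float64(0.00048608578688075904), np.float64(0.00048608578688084274)])
[0, 2] (array([0.50418615, 0.32577896, 0.07668725]), [np.float64(0.0015115080286636578), np.float64(0.0015115080286634316)])
[1, 2] (array([0.50592547, 0.33412774, 0.05927895]), [np.float64(0.004005601598164033), np.float64(0.004005601598164057)])
[0, 1, 2] (array([0.50533971, 0.33517008, 0.06077993]), [np.float64(0.0031985619445866927), np.float64(0.003327905827524015), np.float64(0.005191194749850695)])
depth 0.34662884659042625
0.055 [0.50368392 0.34363153] [0.50055196 0.34286257] [0.50447778 0.33160584]
0.06 [0.50412049 0.33967066] [0.50706756 0.33798544] [0.50408009 0.3301363 ]
0.065 [0.50455705 0.33570979] [0.51358317 0.33310831] [0.50368241 0.32866676]
0.07 [0.50499361 0.33174892] [0.52009877 0.32823118] [0.50328473 0.32719722]
[0.5133074  0.06546207 0.33811647] [-2.84141855e-02  2.29958230e-01 -2.31736343e-01  1.10288040e+00
  1.48980007e-04 -1.86794314e+00]
```

```bash
python3 -m crank '[[-35,-9,0,0,0,0,0],[-40,-9,0,0,0,0,0],[-40,-9,0,0,0,0,0],[-40,-9,0,0,0,0,0],[-40,-9,0,0,0,0,0],[-40,-9,0,0,0,0,0],[-25,-9,0,0,0,0,0],[0,0,0,0,0,0,0]]'
python3 - <<'E'
from meas import *
c=calibration("wrist");s=get_state();print(s["tcp_pos"],s["wrist_force"])
im=read_camera("wrist");cv2.imwrite("pics/w8.png",im)
cv2.imwrite("pics/s8.png",read_camera("scene"))
import pickle;pickle.dump(c,open("w8.pkl","wb"))
E
```

```text
clock: 10.6
tcp_pos: [0.5034, 0.3341, 0.3334]
orientation: [0.0, 0.796, -0.605, -0.0]
wrist_force: [-0.5, -0.2, -0.2]
finger_gap: 0.0003
[0.50343009 0.33411624 0.33339901] [-0.48923761 -0.2450086  -0.2245887 ]
```

View pics/w8.png

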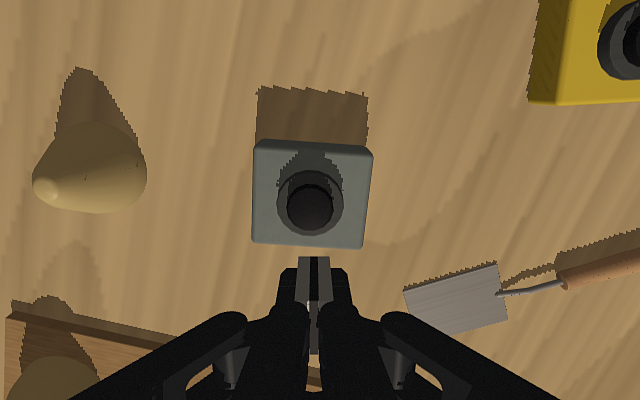

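View pics/s8.png

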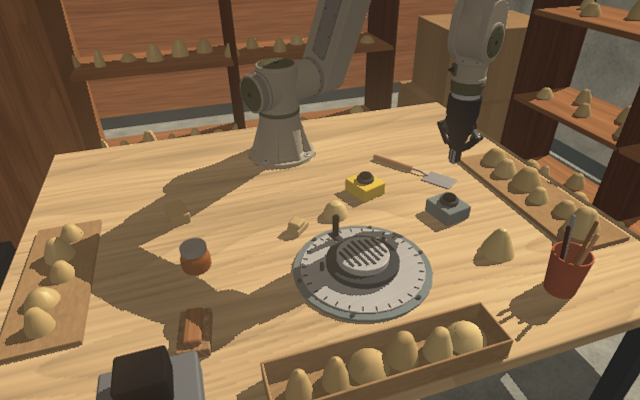

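```bash
python3 - <<'E'
from meas import *
import pickle
c=pickle.load(open("w8.pkl","rb"));w1=pickle.load(open("w1.pkl","rb"));s=get_state();p=s["tcp_pos"]
im=cv2.imread("pics/w8.png")
cv2.imwrite("pics/w8c.png",cv2.resize(im[160:250,265:365],None,fx=6,fy=6,interpolation=cv2.INTER_NEAREST))
for z in (.055,.06,.065,.07): print(z,"axis px",proj(c,[p[0],p[1],z]),"w1 ray pt->w8 px",proj(c,onz(w1,510.8,261.8,z)), "34mm=",.034*c["fx"]/(np.array(c["extrinsics"])@[*p[:2],z,1])[2])
E
```

```text
0.055 axis px [314.04099436 199.1044585 ] w1 ray pt->w8 px [309.80913107 213.63546025] 34mm= 47.2560055486253
0.06 axis px [314.06012179 201.20273161] w1 ray pt->w8 px [310.62995977 210.78054627] 34mm= 48.140083200701184
0.065 axis px [314.07997853 203.38101159] w1 ray pt->w8 px [311.48995474 207.78940859] 34mm= 49.05787061341689
0.07 axis px [314.10060713 205.64396335] w1 ray pt->w8 px [312.39198774 204.65205895] 34mm= 50.011333281682276
```

View pics/w8c.png

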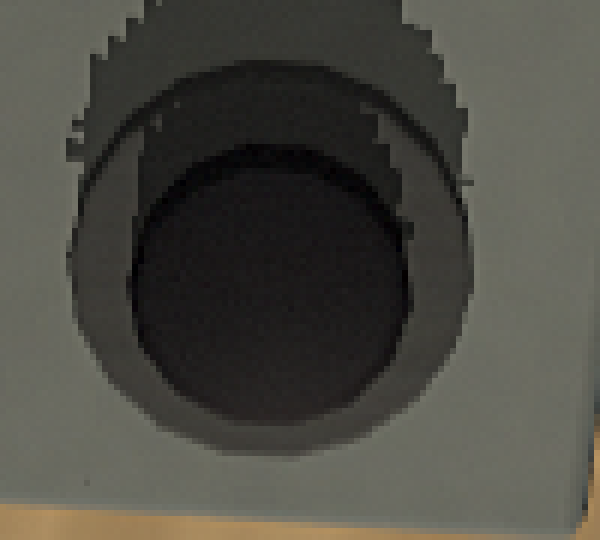

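```bash
python3 - <<'E'
from meas import *
import pickle
from scipy.spatial.transform import Rotation as Ro
c=pickle.load(open("w8.pkl","rb"));s=get_state();p=s["tcp_pos"];q=s["orientation"];R=Ro.from_quat([*q[1:],q[0]]).as_matrix()
for z in (.055,.06,.065):
    b=onz(c,310.2,209.8,z);print(z,b,"tool mm",(R.T@(b-p))*1e3)
E
```

```text
0.055 [0.50419254 0.34070508 0.055     ] tool mm [ -8.31471116  -3.2269093  278.71600987]
0.06 [0.50461133 0.33904044 0.06      ] tool mm [ -6.59549234  -3.18040077 273.7171568 ]
0.065 [0.50503011 0.3373758  0.065     ] tool mm [ -4.87627353  -3.13389224 268.71830373]
```

```bash
python3 -m crank '[[-3.2,-1.6,0,0,0,0,0],[-3.3,-1.6,0,0,0,0,0],[0,0,20,0,0,0,0],[0,0,20,0,0,0,0],[0,0,20,0,0,0,0],[0,0,18,0,0,0,0],[0,0,10,0,0,0,0],[0,0,0,0,0,0,0]]'
python3 - <<'E'
from meas import *
c=calibration("wrist");s=get_state();print(s["tcp_pos"],s["wrist_force"])
im=read_camera("wrist");cv2.imwrite("pics/w9.png",im)
sc=read_camera("scene");cv2.imwrite("pics/s9c.png",cv2.resize(sc[130:240,390:510],None,fx=5,fy=5))
E
```

```text
clock: 11.7
tcp_pos: [0.5057, 0.3387, 0.2462]
orientation: [0.001, 0.795, -0.607, -0.0]
wrist_force: [0.1, 1.2, 0.1]
finger_gap: -0.0002
[0.50565509 0.33870163 0.24618919] [0.14864129 1.1649259  0.05901697]
```

View pics/w9.png

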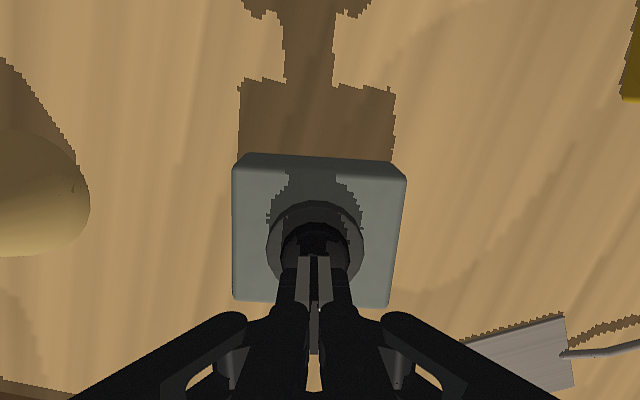

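View pics/s9c.png

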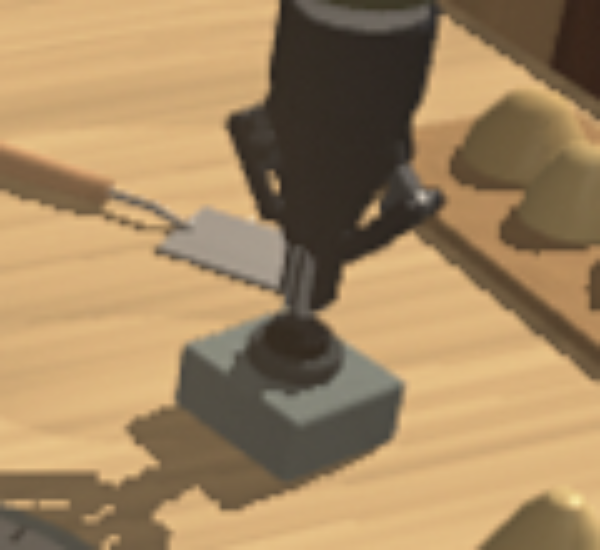

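```bash
python3 -m crank '[[0,0,3,0,0,0,0],[0,0,3,0,0,0,0],[0,0,2,0,0,0,0],[0,0,1,0,0,0,0],[0,0,1,0,0,0,0],[0,0,1,0,0,0,0],[0,0,1,0,0,0,0],[0,0,0,0,0,0,0]]'
```

```text
clock: 12.8
tcp_pos: [0.5058, 0.3391, 0.2349]
orientation: [-0.0, 0.795, -0.606, 0.0]
wrist_force: [-0.9, 0.2, 1.7]
finger_gap: -0.0002
```

```bash
python3 -m crank '[[0,0,1,0,0,0,0],[0,0,1,0,0,0,0],[0,0,1,0,0,0,0],[0,0,0,0,0,0,0],[0,0,0,0,0,0,0],[0,0,0,0,0,0,0],[0,0,0,0,0,0,0],[0,0,0,0,0,0,0]]'
python3 -m crank '[[0,0,1,0,0,0,0],[0,0,1,0,0,0,0],[0,0,0,0,0,0,0],[0,0,0,0,0,0,0],[0,0,0,0,0,0,0],[0,0,0,0,0,0,0],[0,0,0,0,0,0,0],[0,0,0,0,0,0,0]]'
```

```text
clock: 13.8
tcp_pos: [0.5058, 0.3391, 0.2317]
orientation: [-0.0, 0.795, -0.606, 0.0]
wrist_force: [-0.5, -0.3, 2.9]
finger_gap: 0.0002
clock: 14.8
tcp_pos: [0.5058, 0.3391, 0.2297]
orientation: [-0.0, 0.795, -0.606, 0.0]
wrist_force: [-0.1, -0.2, 3.8]
finger_gap: -0.0
```

```bash
python3 -m crank '[[0,0,1,0,0,0,0],[0,0,1,0,0,0,0],[0,0,0,0,0,0,0],[0,0,0,0,0,0,0],[0,0,0,0,0,0,0],[0,0,0,0,0,0,0],[0,0,0,0,0,0,0],[0,0,0,0,0,0,0]]'
python3 - <<'E'
from meas import *
s=get_state();print(s["tcp_pos"],s["wrist_force"])
im=read_camera("wrist");cv2.imwrite("pics/w10.png",cv2.resize(im[150:310,220:420],None,fx=3,fy=3))
sc=read_camera("scene");cv2.imwrite("pics/s10c.png",cv2.resize(sc[150:240,400:500],None,fx=5,fy=5))
s=get_state();print(s["tcp_pos"],s["wrist_force"])
E
```

```text
clock: 15.8
tcp_pos: [0.5057, 0.3391, 0.2293]
orientation: [-0.001, 0.795, -0.606, 0.0]
wrist_force: [-4.3, -2.6, 12.9]
finger_gap: -0.0002
[0.50570302 0.33905201 0.22931567] [-4.26854778 -2.59440013 12.86558989]
[0.50568478 0.33907111 0.22929879] [-3.79848755 -2.85978812 13.94579338]
```

View pics/w10.png

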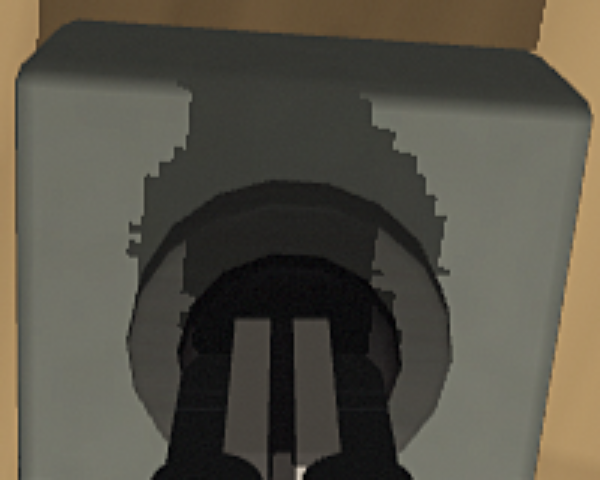

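View pics/s10c.png

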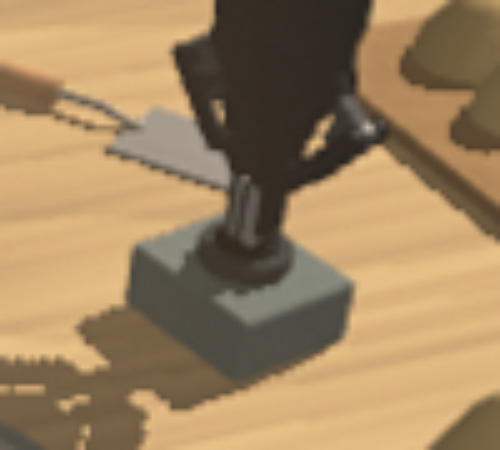

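```bash
python3 - <<'E'
import cv2,numpy as np
a=cv2.imread("pics/w9.png");g=cv2.cvtColor(a,cv2.COLOR_BGR2GRAY)
print(g[195:262:1,[308,314,320]].T)
a=cv2.imread("pics/w10.png");g=cv2.cvtColor(a,cv2.COLOR_BGR2GRAY)[1::3,1::3]
print(g[10:60,[88,94,100]].T)  # +150,+220
b=cv2.imread("pics/w9.png");cv2.imwrite("pics/w9c.png",cv2.resize(b[150:310,220:420],None,fx=3,fy=3))
E
```

```text
[[58 59 59 61 59 42 26 30 30 30 27 30 36 36 31 33 31 33 33 32 31 32 31 29
  32 35 35 18 10 11  9  8  9 14  9 18 14 16 15 15 14 11  5 16 10 12 18 11
  13 15 12  9 11 10  9 16  8 12 17 38 38 55 71 69 67 67 68]
 [58 58 60 59 57 30 27 27 28 28 27 31 34 34 33 32 34 33 31 32 32 31 32 32
  29 34 33 16  8 10  8 13  9  9 11 13 14 17 16 13 11 10 12 11  8 14 16 13
  14 12 10 15 15 13 14 11 13 13 10 17 36 22 11 17 15 12 16]
 [57 58 60 61 58 49 23 28 32 29 30 30 33 36 34 31 33 33 36 35 32 32 33 30
  32 33 33 27 11 13  7  7 10 15  7 13 14 16 17 15 15 17 10 14 12  9 11 13
   9 13 11 17 13 14  9 11  8 13 13  5 23 56 72 67 66 65 67]]
[[76 47 54 53 53 52 53 53 51 53 52 52 54 53 54 56 58 58 60 60 60 60 60 59
  60 61 60 60 59 61 61 61 59 61 60 59 59 60 60 59 60 60 61 59 60 61 59 61
  61 60]
 [84 59 50 53 54 53 53 52 52 54 52 52 55 54 53 56 56 59 60 59 58 63 61 61
  60 61 60 59 61 62 61 59 61 61 60 61 60 60 58 61 60 59 60 60 59 60 60 60
  60 57]
 [82 65 48 51 53 53 55 51 53 52 51 53 53 54 55 55 57 58 59 59 60 60 62 60
  59 60 60 60 60 60 60 59 61 60 58 60 60 62 60 60 60 60 60 60 60 61 60 60
  60 61]]
```

View pics/w9c.png

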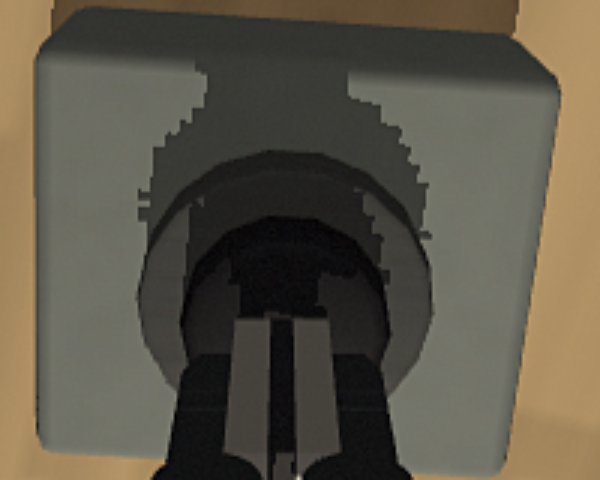

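```bash
python3 -m crank '[[0,0,1,0,0,0,0],[0,0,0.5,0,0,0,0],[0,0,0,0,0,0,0],[0,0,0,0,0,0,0],[0,0,0,0,0,0,0],[0,0,0,0,0,0,0],[0,0,0,0,0,0,0],[0,0,0,0,0,0,0]]'
python3 -m crank '[[0,0,-3,0,0,0,0],[0,0,-4,0,0,0,0],[0,0,-10,0,0,0,0],[0,0,-20,0,0,0,0],[0,0,-30,0,0,0,0],[0,0,-30,0,0,0,0],[0,0,-30,0,0,0,0],[0,0,-30,0,0,0,0]]'
python3 -m crank '[[-25,10,-10,0,0,0,0],[-25,10,-10,0,0,0,0],[-25,10,-10,0,0,0,0],[-25,10,-10,0,0,0,0],[-25,10,-10,0,0,0,0],[-25,10,0,0,0,0,0],[0,0,0,0,0,0,0],[0,0,0,0,0,0,0]]'
python3 - <<'E'
from meas import *
for n in ("wrist","top","scene"): cv2.imwrite(f"pics/{n}11.png",read_camera(n))
s=cv2.imread("pics/scene11.png");t=cv2.imread("pics/top11.png")
cv2.imwrite("pics/c11.png",np.hstack([cv2.resize(s[170:330,290:480],(400,337)),cv2.resize(t[95:222,190:341],(400,337))]))
E
```

```text
clock: 16.9
tcp_pos: [0.5056, 0.339, 0.2291]
orientation: [-0.001, 0.795, -0.606, 0.001]
wrist_force: [-5.7, -3.2, 22.9]
finger_gap: -0.0001
clock: 17.9
tcp_pos: [0.5056, 0.3389, 0.3838]
orientation: [0.001, 0.795, -0.606, -0.0]
wrist_force: [1.4, -0.1, -0.0]
finger_gap: 0.0001
clock: 18.9
tcp_pos: [0.4084, 0.4676, 0.4328]
orientation: [0.001, 0.795, -0.606, 0.0]
wrist_force: [-0.1, 0.4, 0.3]
finger_gap: 0.0
```

View pics/c11.png

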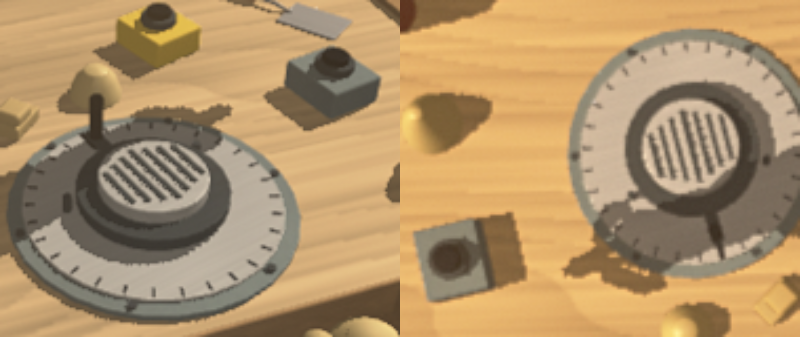

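View pics/wrist11.png

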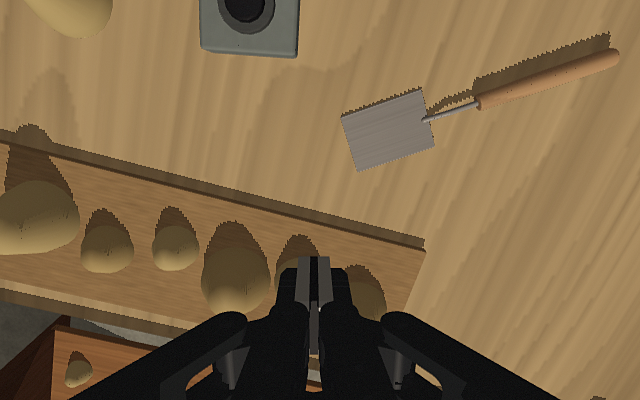

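```bash
python3 - <<'E'
from meas import *
T=calibration("top");t=cv2.imread("pics/top11.png");g=cv2.cvtColor(t,cv2.COLOR_BGR2GRAY)
cv2.imwrite("pics/t11.png",cv2.resize(t[165:205,285:335],None,fx=12,fy=12,interpolation=cv2.INTER_NEAREST))
b=(g[174:188,300:318]<62).astype(np.uint8)
# same spot with initial & predicted pixels
for a in (103,104.5,106):
    r=np.radians(a);u=np.array([-np.sin(r),np.cos(r)])
    print(a,"post top px",proj(T,[*(C+.11*u),.086]),"ptr tip",proj(T,[*(C+.128*u),.024]),"mark outer",proj(T,[*(C+.14*u),.012]))
t0=cv2.cvtColor(cv2.imread("pics/top0.png"),cv2.COLOR_BGR2GRAY)
print("unmoved diff of objects px:")
E
```

```text
103 post top px [306.50303768 181.12544949] ptr tip [308.68210343 188.2395297 ] mark outer [309.72702619 192.01038923]
104.5 post top px [307.38775255 180.88092348] ptr tip [309.66256857 187.96845249] mark outer [310.78997591 191.71645731]
106 post top px [308.26577974 180.61342432] ptr tip [310.6356114  187.67189047] mark outer [311.8448721  191.39488236]
unmoved diff of objects px:
```

View pics/t11.png

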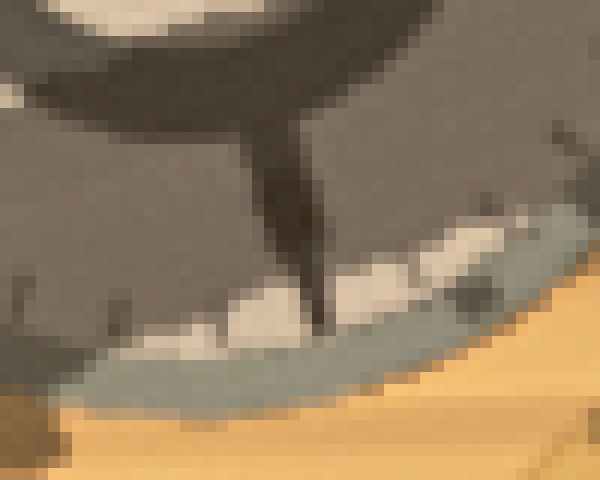

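View pics/top11.png

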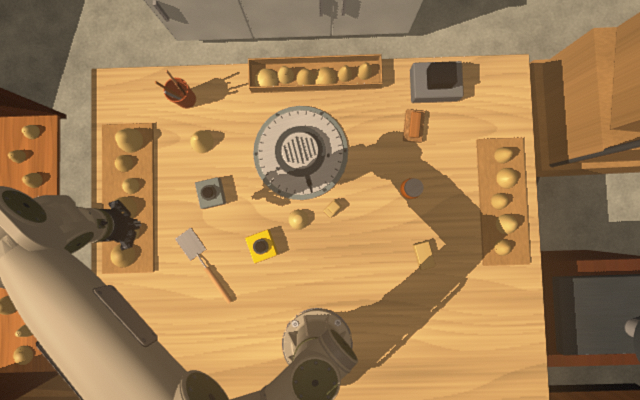

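The top view shows the lever, pointer and mark in one line: the mark's outer end is at about (311,192) px, and the post is at about (309,182) px. The loose pieces are where they were and the arm is clear of everything, so I am handing in.

```bash
python3 -c "
from workcell import *
print(hand_in()); print(get_state()['clock'])"
```

```text
the job is handed in; nothing more can be done
None
the job is handed in; nothing more can be done
```

The damper is open with its pointer on the long, broad mark. After that I pressed the start button on the grey box fully down and let it come up. I handed the job in at about 19 s.

- **Lever:** I pushed the post round from about 46° to 104.4° with shut fingertips, at about 2 N, then backed straight off.
- **Pointer check:** In the wrist view before backing off, the pointer was at 104.4° and the mark at 104.4°. After backing off, the wrist view gave 104.6° and 104.4°, with the pointer inside the mark's width. The last top view showed post, pointer and mark in one line, but that view is coarse (about 1.5° per pixel).
- **Button check:** The force rose to about 4 N, then jumped to 13 N and 23 N with no further travel, so the button was on its stop. From picture sizes I estimate it went down roughly 5.7 mm of the 6 mm. In the final scene view it looks up again.
- **Measurements that disagreed:** The camera views put the button's top at heights from 58 to 77 mm. I went by the wrist view and found contact by force, with the fingertips stopping at 56 mm.
- **Surroundings:** In the last pictures nothing looks moved (jar, foam pieces and tools), judged by eye only. The yellow box was not touched, and the arm was clear of everything at hand-in.

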